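Push the plunger home in the syringe pump's glass barrel

TASK

The syringe pump on the bench holds an empty glass syringe barrel. Take its white plunger from the notched rest by the front half of its length, start its nose in the barrel's open mouth, push it about halfway in and let go; then take a fresh hold at its knob end, ease it back into line, push it on to the bottom, seat it there with a steady push of about 12 N for a second so that no dead space is left, and let go. The barrel is glass: feel your way, never load it with 25 N or more, do not knock it with the gripper, and leave the bottles and the tube rack as they are.

Things in the scene. Friction and masses are not known exactly. Their poses are not given: they have to be found in the camera images.
- plunger: White PTFE syringe plunger: a smooth cylinder 26.5 mm wide, 155 mm long with its knob, 100 to 170 g, nose edge bevelled by 1.5 mm over 2.5 mm; the last 12 mm are a round knob 38 mm wide. Starts level in the rest, axis 55 mm above the bench. Origin: middle of the nose face; y runs along it from knob out through nose (roll about y is arbitrary). Balances 83 mm behind the nose.
- knob (a point): The middle of the plunger's knob, on its axis 149 mm behind the nose. When the plunger is let go of halfway in, it sags in the loose bore and the knob hangs some 6 mm below the bore's axis; pushed like that, it binds.
- barrel: Clear glass barrel clamped level in the pump, fixed and rigid, axis 95 mm above the bench. Bore 28 mm wide (1.5 mm wider than the plunger), 115 mm deep, flat bottom; wall 2.5 mm; flange 54 mm wide, 4 mm thick round the open mouth. Origin: middle of the mouth; y runs into the bore, z up. Fully home, the plunger's nose rests on the bottom and 28 mm of its body, then the knob, stand out.
- bore_end: The flat bottom that closes the bore. Origin: its middle, on the axis 115 mm in from the mouth; axes as the barrel's. Rigid: it does not give when pressed.
- pump: Syringe pump, fixed, off-white, 130 x 385 mm. Origin under the middle, axes as the barrel's; the mouth lies 40 mm along y from it. Below the plunger's way are only guide rods, tops 56 mm above the bench. The pusher block, backed off 199 mm behind the mouth, is 127 mm high; the clamp 75 mm in from the mouth 136 mm; the flange retainer just before the mouth 72 mm.
- rest: The notched rest, fixed, 74 x 100 mm, grey plastic. Origin under its middle; y runs along the plunger that lies in it. Two notched plates, 8 mm thick and 58 mm high, stand 40 mm either side of the middle, with free room for fingers between them above a base 8 mm thick.
- tube_rack: A bystander: red microtube rack, 80 x 130 mm, 42 mm high, loose. Origin under its middle.
- bottle_big: A bystander: white reagent bottle, 64 mm wide, 130 mm high, loose. Origin under its middle.
- bottle_small: A bystander: small white reagent bottle, 46 mm wide, 85 mm high, loose. Origin under its middle.
Not all that is in view belongs to the job. There is more than one size of the plunger; the job needs the middle-sized.

How it is judged:
On the way, in this order (a step that is already met when the one before it is completed fails the run):
1. the plunger's nose is started in the barrel's mouth while it is held by the front half of its length (x of plunger in the frame of barrel between -0.004 and 0.004 m and z of plunger in the frame of barrel between -0.004 and 0.004 m and y of plunger in the frame of barrel between 0.004 and 0.085 m and angle between the y axis of plunger and the y axis of barrel, either way round below 0.1 rad and distance between plunger and the grasp point below 0.1 m and contact force between the fingers and plunger above 2 N), for 0.1 s.
2. the plunger is let go of with its nose partway down the bore (x of plunger in the frame of barrel between -0.004 and 0.004 m and z of plunger in the frame of barrel between -0.004 and 0.004 m and y of plunger in the frame of barrel between 0.03 and 0.085 m and contact force between the fingers and plunger below 0.1 N), for 0.2 s.
3. the plunger, held at its knob end, is pressed on the bore's bottom with a steady push (contact force between plunger and bore_end above 7 N and angle between the y axis of plunger and the y axis of barrel, either way round below 0.04 rad and distance between knob and the grasp point below 0.045 m and contact force between the fingers and plunger above 2 N), for 0.4 s.
At the end, for the whole second after the job is handed in: The plunger is in the barrel with its nose within 2 mm of the bore's bottom (and within 4 mm of its axis), in line with the bore within 0.04 rad, at rest and let go of (x of plunger in the frame of barrel between -0.004 and 0.004 m and z of plunger in the frame of barrel between -0.004 and 0.004 m and y of plunger in the frame of bore_end above -0.002 m and angle between the y axis of plunger and the y axis of barrel, either way round below 0.04 rad and linear speed of plunger below 0.01 m/s and contact force between the fingers and plunger below 0.1 N); the robot touches nothing.
It fails at once if the plunger loads the glass barrel with more than 25 N (contact force between plunger and barrel above 25 N).
It fails at once if the gripper or the arm knocks the barrel with more than 5 N (contact force between any of the arm, the fingers and barrel above 5 N).
It fails at once if a bottle or the tube rack is moved by more than 15 mm (distance of any of tube_rack, bottle_big, bottle_small from where it was at the start of the episode above 0.015 m).
It also fails if it takes over 70 s, if anything falls off the work surface, if the arm or the gripper's body presses on something with over 40 N, if the wrist force passes 120 N, or if a joint passes its speed limit or range.

ROBOT

A 6-joint arm with a two-finger parallel gripper is mounted at the origin on the work surface. World frame = base frame: x ahead of the robot, y to its left, z up, the work surface at z = 0. Lengths are in m, angles in rad, forces in N, time in s.
With the tool pointing down it reaches from about 0.25 to 0.725 m from the base axis. Payload 4 kg.
Tool frame: the origin (TCP) lies on the centre line of the jaws, within the pads' length; the fingertips stand 11 mm ahead of it and the grasp point (between the pads) lies 8 mm behind it (robot.nose_length is the distance from the TCP to the fingertips, in m); z points along the fingers, y is the line along which they close (so a half turn about z gives the same grasp; the last joint's range is limited). The gripper opens to 85 mm and grips with 20 to 120 N. Pads are 22 mm wide; open, the fingers measure 114 mm over their backs; the gripper's body (76 mm by 85 mm) begins 54 mm behind the grasp point. The pads swing forward as they close: fully open they stand 13 mm farther back than shut.
Start: joints at [-1.189, 0.241, 0.005, 1.335, 0, 1.571], TCP at [0.186, -0.464, 0.242] pointing down, gripper open.
Joint ranges: [-2.72, 2.72], [-1.05, 1.87], [-1.09, 1.28], [-1.99, 2.15], [-1.42, 1.44], [-3.14, 3.14]. Speed limits (rad/s): [2.79, 2.79, 3.14, 3.14, 3.14, 3.14].

INTERFACE

Orientations are given as [roll, pitch, yaw] about the fixed x, y, z axes, in that order (R = Rz(yaw) Ry(pitch) Rx(roll)).
In Python, from bench import robot gives the robot as it stands.
- The arm moves only by the shell command python3 -m handwheel 'ROWS' [FORCE]. ROWS is JSON, one flat list of numbers, 7 for each row, row after row: the finger opening in mm, from 0 to 85.4, then the shift along the tool's x, y, z in mm, then the turn, a rotation vector about the tool's x, y, z in rad. In form: [claw, dx, dy, dz, wx, wy, wz, claw, dx, dy, dz, wx, wy, wz, ...]. A call has exactly 8 rows; each row shifts and turns the commanded pose from where the row before left it, along the tool's axes as they then stand; what a row does not reach is not made up. A row lasts 1/12 s, in which the tool goes at most 41.7 mm and 7.16 degrees, less where a joint would pass 70% of its speed; a pose out of reach is approached as far as the arm can. A call is refused whole if a number of a shift passes 41.7 or a number of a turn 0.125, either way. A call with a gripper value outside its range is refused whole. The fingers move at their own pace and stop on an object; FORCE is the grip in N (left out, the last holds). Time passes only in rows, so rows that do not move let the fingers close, or fill a call up. It gives the time, the measured TCP pose, the force, the opening and the grip force at its end, in the units of the state.
- robot.state(): the state, without advancing time (a new reading comes with each control period).
- robot.grab_frame(name): name is "side" or "top" or "wrist"; returns the picture (480x640x3 uint8, blue, green, red); there is no depth.
- robot.camera_params(name): a dict with "camera_matrix" (3x3 intrinsics, pixels), "world_from_camera" (4x4, takes a point from camera to world coordinates). Camera axes: x right, y up, looking along -z (the intrinsics and any distortion apply to the point x, -y, -z); pixel columns grow to the right and rows downward; lengths in m; the calibration is good to about 2 mm. A picture is of the moment at which its call begins: read the wrist's pose just before it. camera_params takes no time and is no camera call; for the wrist camera it gives the pose at the moment of the call.
- robot.finish_job(): hands the job in; it is judged then, once.
Trained networks look in the newest picture that a camera, given by its name, has taken for a name from the list of things; names that differ only in an ending like _2 or _b are one class to them, and where a whole thing is asked for, a point or a joint stands for the part that bears it (a point fixed in the world has none). Each returns a list of dicts, best first, with "conf" (0 to 1); they miss things now and then, are a little off and sometimes report something else, mostly with a low value. They report only what shows in the picture. A call takes as long as a camera call. They do not tell look-alikes from the thing itself.
- robot.recognise(camera, query): "bbox" ([left, top, right, bottom] in pixels, round what is visible of it).
The state is a dict: "time": time; "joints": joint angles; "qd": joint speeds; "joint_efforts": joint torques, N m; "tcp_pos": TCP position; "tcp_rot": TCP orientation; "contact_force": force on the tool from outside, world axes, zero at the start; "torque": the same for the moment, N m; "opening": finger opening in m; "gripper_force": force on a finger pad.
Only numpy, scipy, OpenCV 4.12 (cv2) and the standard library are available. Lean on these libraries where they do the work, as an engineer would, in place of code of your own. Each camera call takes 0.05 s, during which the arm holds its last target. There are 200 camera calls.

## Working session

There is one attempt and no reset: what is moved stays moved. The work goes in short steps, Python scripts to look and compute and a shell command to move; the robot and the scene stay as the last step left them, time stands still between calls to the robot, and variables do not carry over. Pictures are saved under pics/ and viewed, at most 15 in all, crops included, and the job is handed in when it is done.

```bash
ls; mkdir -p pics; python3 - <<'E'
from bench import robot
import cv2,numpy as np
print(robot.state())
for c in ["top","side"]:
    cv2.imwrite(f"pics/{c}0.png",robot.grab_frame(c))
    p=robot.camera_params(c);print(c,p)
    for q in ["plunger","barrel","pump","rest","tube_rack","bottle_big","bottle_small"]:
        print(q,[(np.round(d["bbox"]).tolist(),round(d["conf"],2)) for d in robot.recognise(c,q)][:4])
E
```

```text
pics
{'time': 0.0, 'joints': array([-1.18902785e+00,  2.41418909e-01,  3.75306320e-03,  1.33522814e+00,
        2.84633600e-06,  1.57079924e+00]), 'qd': array([-0.00091352,  0.00088926, -0.00078538,  0.00054496,  0.00102025,
        0.00098034]), 'joint_efforts': array([-2.11359463e-05, -3.72314501e+01,  2.52409297e+01,  1.68991339e-02,
        3.41892360e-05,  4.75071928e-06]), 'tcp_pos': array([ 0.18605584, -0.46344026,  0.241421  ]), 'tcp_rot': array([-3.13949499e+00, -2.84022870e-06,  3.81765566e-01]), 'contact_force': array([-0.17811247,  0.31379478, -0.63408623]), 'torque': array([-0.01644061, -0.01712053, -0.00208701]), 'gripper_force': 0.0, 'opening': 0.08564906301988748}
top {'camera_matrix': array([[496.41127034,   0.        , 318.10323355],
       [  0.        , 496.41127034, 242.18850975],
       [  0.        ,   0.        ,   1.        ]]), 'world_from_camera': array([[ 0.02905349,  0.99635807, -0.08016534,  0.49578424],
       [-0.9995696 ,  0.02928574,  0.00172263,  0.17131254],
       [ 0.00406406,  0.08008079,  0.99678009,  1.28750918],
       [ 0.        ,  0.      
[... 761 characters left out ...]
396275e-02,
         4.66566513e-01],
       [-1.42987933e-01,  7.33264873e-01, -6.64738352e-01,
        -6.59713485e-01],
       [-2.62848438e-04,  6.71611675e-01,  7.40903293e-01,
         1.02148091e+00],
       [ 0.00000000e+00,  0.00000000e+00,  0.00000000e+00,
         1.00000000e+00]])}
plunger [([220.0, 156.0, 308.0, 177.0], 0.92), ([259.0, 199.0, 298.0, 260.0], 0.6), ([209.0, 205.0, 222.0, 247.0], 0.56)]
barrel [([307.0, 270.0, 352.0, 330.0], 0.89)]
pump [([280.0, 269.0, 431.0, 480.0], 0.6)]
rest [([257.0, 211.0, 299.0, 261.0], 0.95)]
tube_rack [([423.0, 340.0, 483.0, 415.0], 0.75)]
bottle_big [([358.0, 196.0, 391.0, 258.0], 0.69)]
bottle_small [([418.0, 293.0, 447.0, 337.0], 0.65)]
```

View pics/top0.png

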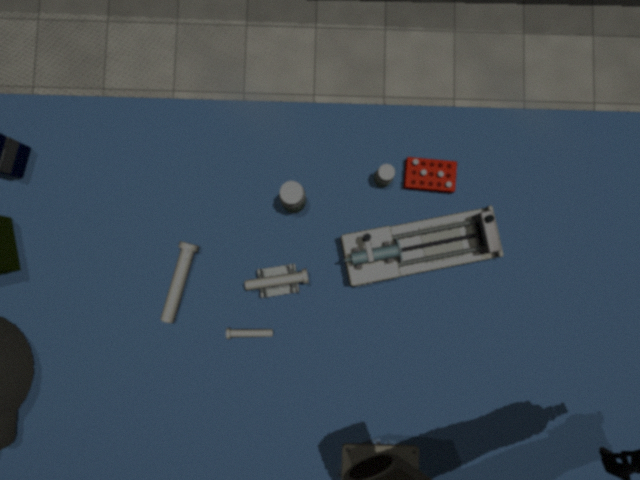

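View pics/side0.png

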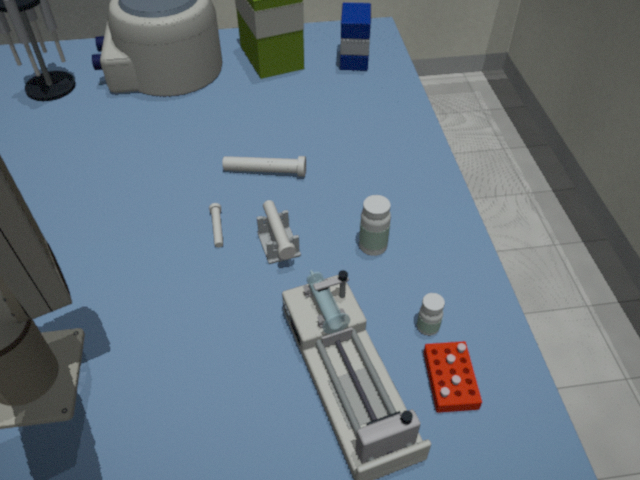

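Top view: three plungers. Candidates are the long one on the bench at (180,283), the one in the rest at (277,281) and the short one at (249,333). I choose the middle-sized one, lying in the grey rest. Its knob seems to be at the right end (305,277) with the nose at (246,285). The barrel is at (375,255), with its mouth to the right near (402,250) and the pusher block at (490,235).

```bash
cat > h.py <<'E'
from bench import robot
import cv2,numpy as np
from scipy.spatial.transform import Rotation as R
def ray(cam,uv,z,p=None):
    p=p or robot.camera_params(cam); K=p["camera_matrix"];T=p["world_from_camera"]
    d=np.linalg.inv(K)@[uv[0],uv[1],1]; d=T[:3,:3]@[d[0],-d[1],-d[2]]
    return T[:3,3]+d*(z-T[2,3])/d[2]
def proj(cam,P,p=None):
    p=p or robot.camera_params(cam); K=p["camera_matrix"];T=p["world_from_camera"]
    c=T[:3,:3].T@(np.asarray(P,float)-T[:3,3]); u=K@[c[0],-c[1],-c[2]]; return u[:2]/u[2]
def tcp():
    s=robot.state(); return s["tcp_pos"],R.from_euler("xyz",s["tcp_rot"])
def rel(target,yaw):
    "shift in tool axes (mm) and turn to a tool-down pose"
    p,r=tcp(); g=R.from_euler("xyz",[np.pi,0,yaw])
    print("tool shift mm",np.round(1e3*r.inv().apply(np.asarray(target)-p),1),"rotvec",np.round((r.inv()*g).as_rotvec(),3))
E
python3 - <<'E'
from h import *
f=lambda u,v,z:np.round(ray("top",(u,v),z),3)[:2]
print("knob,nose",f(307,277,.055),f(246,285,.055))
print("rest",f(277,281,.05)); print("mouth",f(402,250,.095),"barrelfar",f(351,257,.095))
print("pump ends",f(343,262,.02),f(500,240,.02), "block",f(490,235,.127))
print("wrist",robot.camera_params("wrist")); 
s=robot.state();T=robot.camera_params("wrist")["world_from_camera"];p,r=tcp()
print("cam in tool",r.inv().apply(T[:3,3]-p),(r.inv().as_matrix()@T[:3,:3]).round(3))
img=cv2.imread("pics/top0.png")[190:330,230:520]; cv2.imwrite("pics/c1.png",cv2.resize(img,None,fx=2.7,fy=2.7,interpolation=cv2.INTER_CUBIC))
E
```

```text
knob,nose [0.508 0.194] [0.484 0.344]
rest [0.496 0.268]
mouth [ 0.579 -0.033] barrelfar [0.558 0.089]
pump ends [0.549 0.104] [ 0.617 -0.297] block [ 0.618 -0.234]
wrist {'camera_matrix': array([[368.71946526,   0.        , 322.20392599],
       [  0.        , 368.71946526, 239.868265  ],
       [  0.        ,   0.        ,   1.        ]]), 'world_from_camera': array([[ 3.72613181e-01,  8.82525225e-01,  2.86894832e-01,
         2.60031723e-01],
       [-9.27986713e-01,  3.54451976e-01,  1.14910648e-01,
        -4.35644950e-01],
       [-2.78894353e-04, -3.09051814e-01,  9.51045161e-01,
         3.73862283e-01],
       [ 0.00000000e+00,  0.00000000e+00,  0.00000000e+00,
         1.00000000e+00]])}
cam in tool [ 0.07897923  0.00116827 -0.13152441] [[ 0.     0.951  0.309]
 [ 1.    -0.     0.   ]
 [ 0.     0.309 -0.951]]
```

View pics/c1.png

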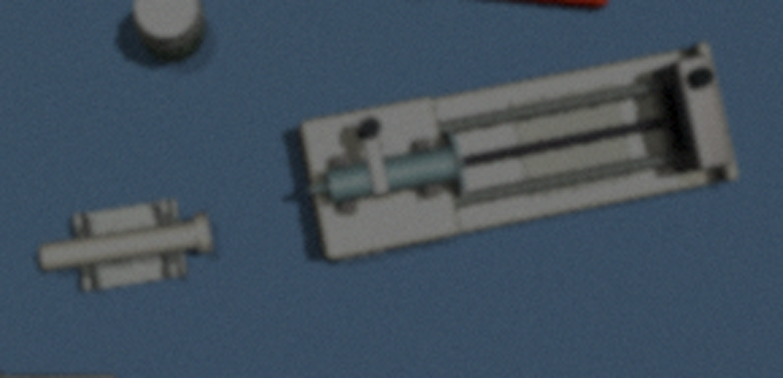

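The crop confirms it: the plunger in the rest measures about 152 mm. Its nose is left (+y) at crop (40,257) and its knob right at (210,237). The barrel mouth is at crop (458,163), facing right, and nearly parallel to the plunger.

```bash
python3 -m handwheel '[85,0,0,0,0,0,-0.1225, 85,0,0,0,0,0,-0.1225, 85,0,0,0,0,0,-0.1225, 85,0,0,0,0,0,-0.1225, 85,0,0,0,0,0,-0.1225, 85,0,0,0,0,0,-0.1225, 85,0,0,0,0,0,-0.1225, 85,0,0,0,0,0,-0.1225]' 60
python3 -m handwheel '[85,0,0,0,0,0,-0.1225, 85,0,0,0,0,0,-0.1225, 85,0,0,0,0,0,-0.1225, 85,32.5,20,2,0,0,0, 85,32.5,20,2,0,0,0, 85,32.5,20,2,0,0,0, 85,32.5,20,2,0,0,0, 85,32.5,20,2,0,0,0]'
python3 -m handwheel '[85,32.5,20,2,0,0,0, 85,32.5,20,2,0,0,0, 85,32.5,20,2,0,0,0, 85,32.5,20,2,0,0,0, 85,32.5,20,2,0,0,0, 85,32.5,20,2,0,0,0, 85,32.5,20,2,0,0,0, 85,32.5,20,2,0,0,0]'
python3 -m handwheel '[85,32.5,20,2,0,0,0, 85,32.5,20,2,0,0,0, 85,32.5,20,2,0,0,0, 85,32.5,20,2,0,0,0, 85,32.5,20,2,0,0,0, 85,32.5,20,2,0,0,0, 85,32.5,20,2,0,0,0, 85,32.5,20,2,0,0,0]'
python3 - <<'E'
from h import *
rel([.495,.277,.20],1.73)
cv2.imwrite("pics/w1.png",robot.grab_frame("wrist"))
print([(np.round(d["bbox"]).tolist(),round(d["conf"],2)) for q in ["plunger","rest"] for d in robot.recognise("wrist",q)])
p=robot.camera_params("wrist");np.save("w1.npy",p["world_from_camera"]);print(proj("wrist",[.484,.344,.055]),proj("wrist",[.508,.194,.055]))
E
```

```text
time: 1.47
tcp_pos: [0.1863, -0.464, 0.2423]
tcp_rot: [3.142, 0.0, 1.368]
contact_force: [0.6, -0.4, 0.6]
opening: 0.085
gripper_force: 0.0
time: 2.13
tcp_pos: [0.2596, -0.2862, 0.2323]
tcp_rot: [3.141, 0.0, 1.728]
contact_force: [-0.0, 0.5, -1.0]
opening: 0.0849
gripper_force: 0.0
time: 2.8
tcp_pos: [0.3767, -0.0038, 0.2166]
tcp_rot: [3.14, 0.0, 1.73]
contact_force: [0.7, -1.1, 0.5]
opening: 0.085
gripper_force: 0.0
time: 3.47
tcp_pos: [0.4937, 0.2782, 0.2002]
tcp_rot: [3.141, 0.0, 1.73]
contact_force: [1.1, -1.6, 0.1]
opening: 0.0851
gripper_force: 0.0
tool shift mm [-1.4  1.1  0.2] rotvec [ 0.  0. -0.]
[([309.0, 134.0, 352.0, 337.0], 0.8), ([159.0, 39.0, 196.0, 192.0], 0.67), ([278.0, 163.0, 373.0, 290.0], 0.59)]
[324.19402598 137.40043191] [323.28748289 323.23637641]
```

View pics/w1.png

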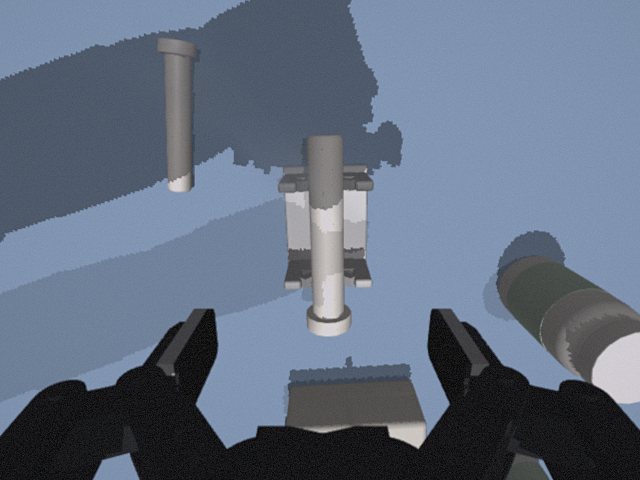

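```bash
python3 - <<'E'
from h import *
im=cv2.imread("pics/w1.png").astype(int)
for v in (150,160,215,230,245,260,298,303):
    row=im[v,295:360]; print(v, row[:, 0][::1].tolist() if v in(215,) else '', [int(i+295) for i in np.where(np.abs(np.diff((row[:,2]-row[:,0])))>12)[0]])
for uv in [(325,140),(325,150),(327,230),(328,300),(329,322)]: print(uv,ray("wrist",uv,.055).round(4))
a=ray("wrist",(325,145),.055);b=ray("wrist",(328.5,310),.055);d=a-b;print("yaw",np.arctan2(d[1],d[0]))
nose=ray("wrist",(325,137),.055);u=d/np.linalg.norm(d)
rel(nose-.068*u+[0,0,0.0],np.arctan2(d[1],d[0]))
E
```

```text
150  [342]
160  [342]
215 [173, 173, 174, 171, 171, 171, 170, 175, 170, 173, 171, 175, 172, 170, 146, 120, 139, 153, 159, 166, 178, 182, 191, 194, 197, 200, 211, 211, 216, 215, 214, 214, 213, 215, 216, 211, 208, 210, 200, 197, 194, 191, 182, 179, 169, 161, 146, 139, 156, 205, 202, 200, 198, 197, 194, 198, 204, 200, 199, 200, 200, 198, 201, 200, 201] []
230  []
245  []
260  []
298  [311, 312, 343, 344]
303  [311, 312, 343, 344]
(325, 140) [0.4849 0.3423 0.055 ]
(325, 150) [0.486  0.3354 0.055 ]
(327, 230) [0.4975 0.2758 0.055 ]
(328, 300) [0.5083 0.2162 0.055 ]
(329, 322) [0.5126 0.196  0.055 ]
yaw 1.7570412328575036
tool shift mm [ -1.4   3.6 143.8] rotvec [-0.001  0.    -0.024]
```

```bash
python3 -m handwheel '[85,-1.4,3.6,20,0,0,-0.024, 85,0,0,25,0,0,0, 85,0,0,25,0,0,0, 85,0,0,25,0,0,0, 85,0,0,25,0,0,0, 85,0,0,20,0,0,0, 85,0,0,10,0,0,0, 85,0,0,0,0,0,0]' 60
python3 -m handwheel '[10,0,0,0,0,0,0, 10,0,0,0,0,0,0, 10,0,0,0,0,0,0, 10,0,0,0,0,0,0, 10,0,0,0,0,0,0, 10,0,0,0,0,0,0, 10,0,0,0,0,0,0, 10,0,0,0,0,0,0]' 60
```

```text
time: 4.28
tcp_pos: [0.4951, 0.2734, 0.0482]
tcp_rot: [-3.137, 0.002, 1.752]
contact_force: [-0.6, -0.2, -0.3]
opening: 0.0849
gripper_force: 0.0
time: 4.95
tcp_pos: [0.4974, 0.2758, 0.0516]
tcp_rot: [3.14, -0.001, 1.754]
contact_force: [-2.4, 0.8, 6.1]
opening: 0.025
gripper_force: 58.6
```

```bash
python3 -m handwheel '[10,0,0,-5,0,0,0, 10,0,0,-15,0,0,0, 10,0,0,-20,0,0,0, 10,0,0,-25,0,0,0, 10,0,0,-25,0,0,0, 10,0,0,-25,0,0,0, 10,0,0,-20,0,0,0, 10,0,0,-13,0,0,0.016]' 60
python3 -m handwheel '[10,-10,1.4,0,0,0,0, 10,-20,1.4,0,0,0,0, 10,-30,1.4,0,0,0,0, 10,-30,1.4,0,0,0,0, 10,-30,1.4,0,0,0,0, 10,-30,1.4,0,0,0,0, 10,-30,1.4,0,0,0,0, 10,-30,1.4,0,0,0,0]'
python3 -m handwheel '[10,-30,1.4,0,0,0,0, 10,-30,1.4,0,0,0,0, 10,-30,1.4,0,0,0,0, 10,-30,1.4,0,0,0,0, 10,-30,1.4,0,0,0,0, 10,-30,1.4,0,0,0,0, 10,-20,1.4,0,0,0,0, 10,-16,1.4,0,0,0,0]'
python3 -m handwheel '[10,0,0,0,0,0,0, 10,0,0,0,0,0,0, 10,0,0,0,0,0,0, 10,0,0,0,0,0,0, 10,0,0,0,0,0,0, 10,0,0,0,0,0,0, 10,0,0,0,0,0,0, 10,0,0,0,0,0,0]'
python3 - <<'E'
from h import *
p=robot.camera_params("wrist");np.save("w2.npy",p["world_from_camera"])
cv2.imwrite("pics/w2.png",robot.grab_frame("wrist"))
print([(np.round(d["bbox"]).tolist(),round(d["conf"],2)) for q in ["plunger","barrel"] for d in robot.recognise("wrist",q)])
E
```

```text
time: 5.62
tcp_pos: [0.4978, 0.2758, 0.201]
tcp_rot: [3.138, -0.001, 1.737]
contact_force: [-0.3, 0.8, -1.0]
opening: 0.0243
gripper_force: 59.0
time: 6.28
tcp_pos: [0.5422, 0.0679, 0.1968]
tcp_rot: [-3.139, 0.0, 1.737]
contact_force: [0.7, 0.1, -1.4]
opening: 0.0246
gripper_force: 59.0
time: 6.95
tcp_pos: [0.5889, -0.1437, 0.1966]
tcp_rot: [-3.139, -0.0, 1.735]
contact_force: [0.2, -0.2, -1.5]
opening: 0.0246
gripper_force: 59.0
time: 7.62
tcp_pos: [0.5898, -0.1404, 0.1985]
tcp_rot: [3.141, 0.0, 1.738]
contact_force: [0.2, -0.6, -1.7]
opening: 0.0246
gripper_force: 59.0
[([286.0, 141.0, 362.0, 430.0], 0.82), ([294.0, 3.0, 387.0, 65.0], 0.68)]
```

View pics/w2.png

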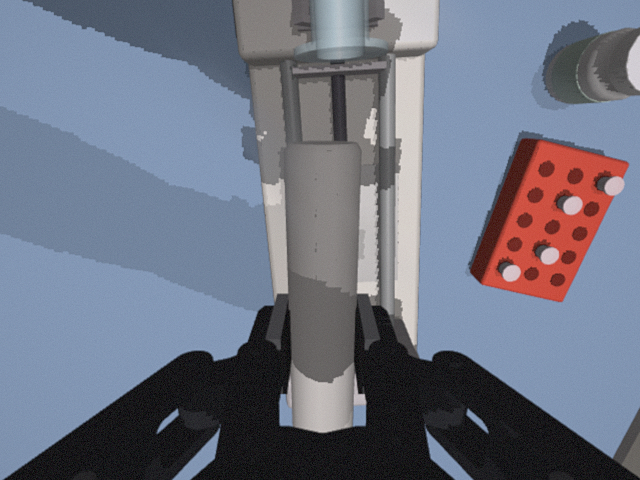

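```bash
python3 - <<'E'
from h import *
print(tcp()[0],robot.state()["contact_force"])
T=np.load("w2.npy");p=dict(robot.camera_params("wrist"));p["world_from_camera"]=T
# model of the flange with mouth M, dir yaw: check projected circle
def circ(M,yaw,r):
    u=np.array([np.cos(yaw),np.sin(yaw),0]);s=np.array([u[1],-u[0],0])
    return np.array([proj("wrist",M+r*np.cos(a)*s+r*np.sin(a)*np.array([0,0,1]),p) for a in np.linspace(0,2*np.pi,40)])
M=ray("wrist",(342,50),.095,p);print("M",M.round(4))
c=circ(M,1.738,.027);print("ext",c.min(0),c.max(0))
print("nose",ray("wrist",(323.5,141),.198,p).round(4))
im=cv2.imread("pics/w2.png");cv2.polylines(im,[c.astype(int)],True,(0,0,255),1)
cv2.imwrite("pics/c2.png",cv2.resize(im[0:160,230:450],None,fx=3.6,fy=3.6,interpolation=cv2.INTER_NEAREST))
E
```

```text
[ 0.58980457 -0.1407918   0.19838898] [-0.77465317 -0.50785475 -1.13112926]
M [ 0.5816 -0.0238  0.095 ]
ext [294.85808294  40.34304333] [389.73157282  57.56802257]
nose [ 0.5783 -0.0701  0.198 ]
```

View pics/c2.png

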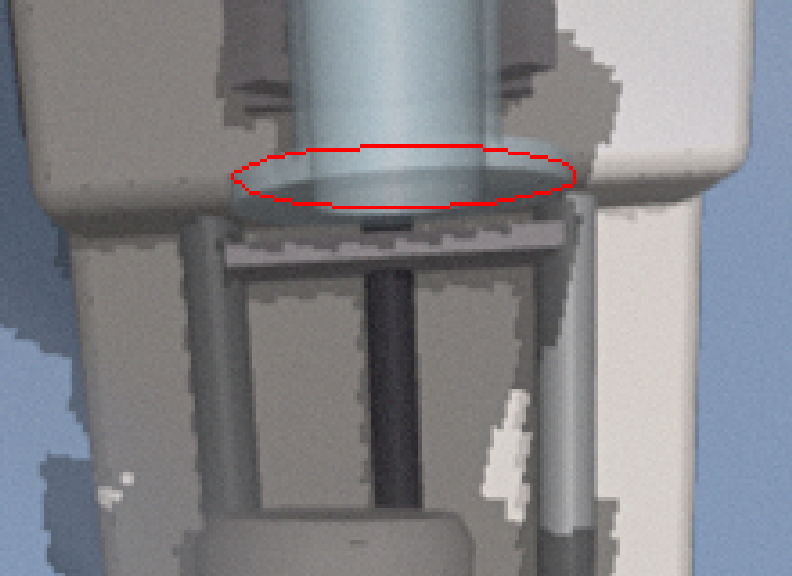

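```bash
python3 - <<'E'
from h import *
T=np.load("w2.npy");p=dict(robot.camera_params("wrist"));p["world_from_camera"]=T
def line(n,a,b,z):
    A=ray("wrist",a,z,p);B=ray("wrist",b,z,p);d=A-B;print(n,A.round(4),B.round(4),"yaw",np.arctan2(d[1],d[0]).round(4))
im=cv2.cvtColor(cv2.imread("pics/w2.png"),cv2.COLOR_BGR2GRAY).astype(float)
# right rod edges, pump right edge
for v in (75,100,150,200,250,290):
    g=cv2.GaussianBlur(im,(3,3),0)[v]; print(v,[(x,int(g[x+1]-g[x-1])) for x in range(240,450) if abs(g[x+1]-g[x-1])>30 and abs(g[x+1]-g[x-1])>=max(abs(g[x+2]-g[x]),abs(g[x]-g[x-2]))])
line("rods mid",(338.9,66.7),(341,138.9),.05); line("screw",(338.3,77.8),(340.7,138.9),.045)
t=cv2.cvtColor(cv2.imread("pics/top0.png"),cv2.COLOR_BGR2GRAY).astype(float)
# top view: lower long edge of pump by column (side facing robot), white->blue
def edge(cols,r0,r1):
    o=[]
    for c in cols:
        g=cv2.GaussianBlur(t,(5,3),0)[r0:r1,c]; o.append(r0+np.argmin(np.diff(g))+.5)
    return np.array(o)
c=np.arange(360,490,5);e=edge(c,258,292);print(e)
from scipy.stats import theilslopes
s,i,_,_=theilslopes(e,c);A=ray("top",(360,s*360+i),.02);B=ray("top",(490,s*490+i),.02);d=A-B;print("top yaw",np.arctan2(d[1],d[0]))
E
```

```text
75 [(280, -40), (388, 45), (395, 67), (423, -35)]
100 [(249, -33), (282, -39), (299, 40), (331, -56), (345, 54), (380, 34), (395, 72)]
150 [(243, -37), (395, 34), (401, 58), (421, -37)]
200 [(264, 37), (285, -51), (360, 62), (376, -77), (395, 53), (420, -30)]
250 [(269, 30), (286, -70), (358, 50), (378, -56), (395, 49), (418, -31)]
290 [(274, 30), (288, -68), (357, 72), (378, -70), (394, 65)]
rods mid [ 0.5824 -0.0268  0.05  ] [ 0.5926 -0.074   0.05  ] yaw 1.7841
screw [ 0.5833 -0.0333  0.045 ] [ 0.5927 -0.0743  0.045 ] yaw 1.7943
[283.5 282.5 281.5 280.5 279.5 278.5 277.5 276.5 275.5 274.5 273.5 272.5
 271.5 270.5 269.5 268.5 267.5 266.5 265.5 264.5 263.5 262.5 261.5 260.5
 259.5 258.5]
top yaw 1.7962518010412294
```

```bash
python3 -m handwheel '[10,0,0,0,0,0,-0.052, 10,8,5,0,0,0,0, 10,8,6,0,0,0,0, 10,7,6,0,0,0,0, 10,0,0,15,0,0,0, 10,0,0,20,0,0,0, 10,0,0,20,0,0,0, 10,0,0,15,0,0,0]'
python3 -m handwheel '[10,0,0,12,0,0,0, 10,0,0,10,0,0,0, 10,0,0,8,0,0,0, 10,0,0,5,0,0,0, 10,0,0,2,0,0,0, 10,0,0,0,0,0,0, 10,0,0,0,0,0,0, 10,0,0,0,0,0,0]'
python3 - <<'E'
from h import *
p=robot.camera_params("wrist");np.save("w3.npy",p["world_from_camera"])
a=robot.grab_frame("wrist");b=robot.grab_frame("side");cv2.imwrite("pics/w3.png",a);cv2.imwrite("pics/s3.png",b)
cv2.imwrite("pics/c3.png",np.vstack([cv2.resize(a[0:200,220:440],(660,600))[:330],cv2.resize(b[255:345,270:490],(660,270),interpolation=cv2.INTER_CUBIC)]))
print(robot.state()["tcp_pos"],robot.state()["contact_force"])
E
```

```text
time: 8.43
tcp_pos: [0.6014, -0.1134, 0.1267]
tcp_rot: [-3.141, -0.001, 1.79]
contact_force: [0.1, 0.5, -1.3]
opening: 0.0243
gripper_force: 59.0
time: 9.1
tcp_pos: [0.602, -0.115, 0.0922]
tcp_rot: [3.14, 0.001, 1.789]
contact_force: [-0.3, 0.3, -0.7]
opening: 0.0243
gripper_force: 59.0
[ 0.60187898 -0.11498227  0.0921139 ] [-0.43984266 -0.37996892 -1.14220434]
```

View pics/c3.png

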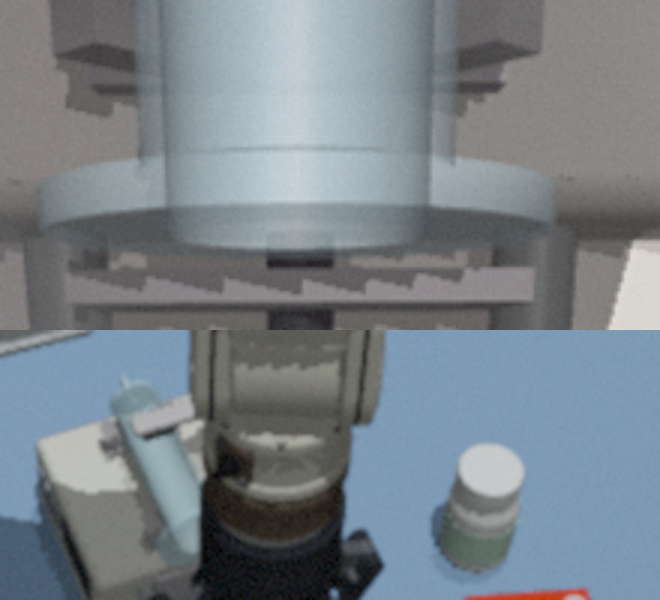

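The wrist crop shows the flange centred at column ≈319.5, upright and symmetric, so the yaw is right. The flange's front edge is at row ≈82. The side view is blocked by the arm, so next I measure the nose in the same wrist picture.

```bash
python3 - <<'E'
import cv2,numpy as np
a=cv2.imread("pics/w3.png")
cv2.imwrite("pics/c4.png",cv2.resize(a[40:260,220:420],(545,600)))
g=cv2.GaussianBlur(cv2.cvtColor(a,cv2.COLOR_BGR2GRAY),(3,3),0).astype(int)
for v in (40,70,150,170,190,210,230):
    r=g[v];print(v,[(x,r[x+1]-r[x-1]) for x in range(225,420) if abs(r[x+1]-r[x-1])>22])
E
```

```text
40 []
70 []
150 [(232, np.int64(-33)), (233, np.int64(-30)), (381, np.int64(-24)), (406, np.int64(49)), (407, np.int64(91)), (408, np.int64(78)), (409, np.int64(31))]
170 [(233, np.int64(-25)), (234, np.int64(-39)), (235, np.int64(-26)), (260, np.int64(29)), (261, np.int64(35)), (380, np.int64(-23)), (405, np.int64(68)), (406, np.int64(100)), (407, np.int64(64))]
190 [(234, np.int64(-32)), (235, np.int64(-84)), (236, np.int64(-97)), (237, np.int64(-49)), (261, np.int64(32)), (262, np.int64(42)), (263, np.int64(24)), (379, np.int64(-27)), (403, np.int64(40)), (404, np.int64(70)), (405, np.int64(76)), (406, np.int64(45))]
210 [(237, np.int64(-41)), (238, np.int64(-33)), (262, np.int64(37)), (263, np.int64(39)), (378, np.int64(-28)), (403, np.int64(30)), (404, np.int64(34))]
230 [(238, np.int64(-31)), (239, np.int64(-32)), (263, np.int64(23)), (264, np.int64(34)), (265, np.int64(24)), (377, np.int64(-25)), (402, np.int64(36)), (403, np.int64(28))]
```

View pics/c4.png

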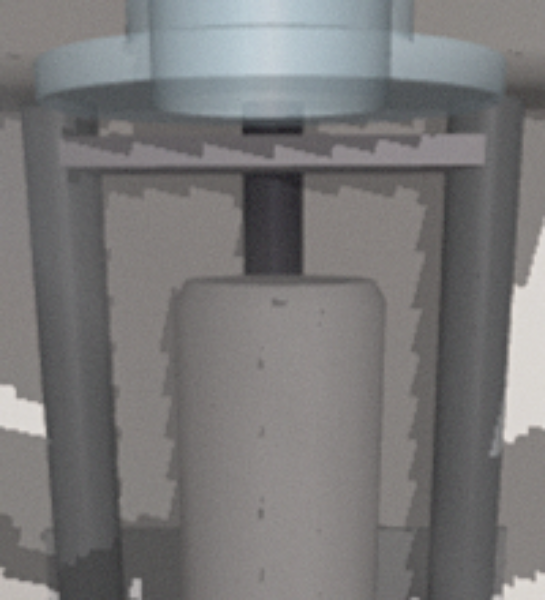

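```bash
python3 -m handwheel '[10,0,-1.1,0,0,0,0, 10,4,0,0,0,0,0, 10,4,0,0,0,0,0, 10,3,0,0,0,0,0, 10,2,0,0,0,0,0, 10,1,0,0,0,0,0, 10,0,0,0,0,0,0, 10,0,0,0,0,0,0]' 30
python3 -m handwheel '[10,1,0,0,0,0,0, 10,1,0,0,0,0,0, 10,1,0,0,0,0,0, 10,1,0,0,0,0,0, 10,1,0,0,0,0,0, 10,1,0,0,0,0,0, 10,0,0,0,0,0,0, 10,0,0,0,0,0,0]'
```

```text
time: 9.87
tcp_pos: [0.5973, -0.1013, 0.0913]
tcp_rot: [3.142, 0.0, 1.79]
contact_force: [0.3, 0.6, -0.9]
opening: 0.0244
gripper_force: 59.0
time: 10.53
tcp_pos: [0.596, -0.0955, 0.0913]
tcp_rot: [3.142, 0.0, 1.789]
contact_force: [0.5, -0.2, -0.7]
opening: 0.0248
gripper_force: 59.0
```

```bash
for i in 1; do python3 -m handwheel '[9,1,0,0,0,0,0, 9,1,0,0,0,0,0, 9,1,0,0,0,0,0, 9,1,0,0,0,0,0, 9,1,0,0,0,0,0, 9,0,0,0,0,0,0, 9,0,0,0,0,0,0, 9,0,0,0,0,0,0]' 30; done
python3 - <<'E'
from h import *
a=robot.grab_frame("wrist");cv2.imwrite("pics/w5.png",a)
cv2.imwrite("pics/c5.png",cv2.resize(a[20:200,210:430],(660,540),interpolation=cv2.INTER_CUBIC))
E
```

```text
time: 11.2
tcp_pos: [0.5949, -0.0906, 0.0913]
tcp_rot: [3.142, -0.0, 1.789]
contact_force: [0.5, 0.8, -0.6]
opening: 0.0243
gripper_force: 59.0
```

View pics/c5.png

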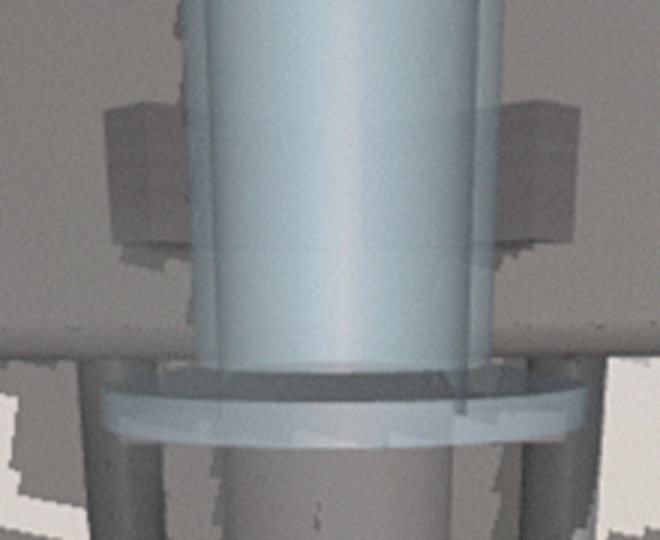

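The nose is inside the mouth (bright arc at crop (340,370) through the glass) and centred within about 0.5 mm, with no force felt. I push on slowly.

```bash
python3 -m handwheel '[9,1.5,0.4,0,0,0,0, 9,1.5,0,0,0,0,0, 9,1.5,0,0,0,0,0, 9,1.5,0,0,0,0,0, 9,1.5,0,0,0,0,0, 9,1.5,0,0,0,0,0, 9,1,0,0,0,0,0, 9,0,0,0,0,0,0]' 30
```

```text
time: 11.92
tcp_pos: [0.593, -0.0805, 0.0913]
tcp_rot: [-3.142, -0.0, 1.79]
contact_force: [0.5, 0.4, -0.9]
opening: 0.0247
gripper_force: 59.0
```

```bash
python3 -m handwheel '[9,1.5,0,0,0,0,0, 9,1.5,0,0,0,0,0, 9,1.5,0,0,0,0,0, 9,1.5,0,0,0,0,0, 9,1.5,0,0,0,0,0, 9,1.5,0,0,0,0,0, 9,1,0,0,0,0,0, 9,0,0,0,0,0,0]' 30
```

```text
time: 12.58
tcp_pos: [0.5909, -0.0708, 0.0913]
tcp_rot: [-3.142, -0.0, 1.79]
contact_force: [0.3, 0.4, -1.3]
opening: 0.0247
gripper_force: 59.0
```

```bash
python3 -m handwheel '[9,1.5,0,0,0,0,0, 9,1.5,0,0,0,0,0, 9,1.5,0,0,0,0,0, 9,1.5,0,0,0,0,0, 9,1.5,0,0,0,0,0, 9,1.5,0,0,0,0,0, 9,1.5,0,0,0,0,0, 9,1,0,0,0,0,0]' 30
```

```text
time: 13.25
tcp_pos: [0.5884, -0.0596, 0.0913]
tcp_rot: [-3.142, -0.0, 1.789]
contact_force: [-0.7, -0.3, -1.0]
opening: 0.0248
gripper_force: 59.0
```

```bash
python3 -m handwheel '[9,1.5,0,0,0,0,0, 9,1.5,0,0,0,0,0, 9,1.5,0,0,0,0,0, 9,1.5,0,0,0,0,0, 9,1.5,0,0,0,0,0, 9,1.5,0,0,0,0,0, 9,1,0,0,0,0,0, 9,0,0,0,0,0,0]' 30
python3 - <<'E'
from h import *
a=robot.grab_frame("wrist");cv2.imwrite("pics/w6.png",a)
print((np.array([.582,-.0275])-tcp()[0][:2])@[-.2175,.976])
E
```

```text
time: 13.92
tcp_pos: [0.5862, -0.0498, 0.0913]
tcp_rot: [-3.142, -0.0, 1.79]
contact_force: [0.3, -0.2, -0.9]
opening: 0.0242
gripper_force: 59.0
0.022850153456651787
```

View pics/w6.png

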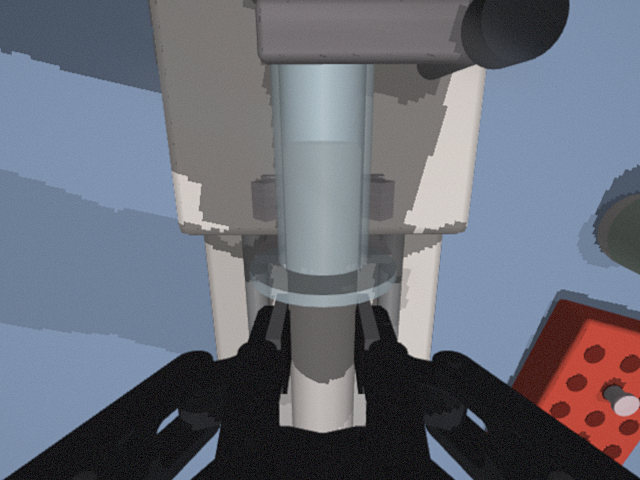

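The picture shows the nose deep in the barrel (row 141) with the fingers still behind the flange. Estimated depth is 48 mm. I let go.

```bash
python3 -m handwheel '[75,0,0,0,0,0,0, 75,0,0,0,0,0,0, 75,0,0,0,0,0,0, 75,0,0,0,0,0,0, 75,0,0,0,0,0,0, 75,0,0,0,0,0,0, 75,0,0,0,0,0,0, 75,0,0,0,0,0,0]' 30
python3 -m handwheel '[75,-4,0,0,0,0,0, 75,-10,0,0,0,0,0, 75,-15,0,0,0,0,0, 75,-15,0,0,0,0,0, 75,-15,0,0,0,0,0, 75,-10,0,0,0,0,0, 75,-6,0,0,0,0,0, 75,-3,0,0,0,0,0]'
python3 - <<'E'
from h import *
a=robot.grab_frame("wrist");b=robot.grab_frame("side");cv2.imwrite("pics/w7.png",a);cv2.imwrite("pics/s7.png",b)
cv2.imwrite("pics/c7.png",np.hstack([cv2.resize(a[:,130:510],(475,600)),cv2.resize(b[240:420,300:400],(320,600))]))
print([(np.round(d["bbox"]).tolist(),round(d["conf"],2)) for d in robot.recognise("wrist","knob")],[(np.round(d["bbox"]).tolist(),round(d["conf"],2)) for d in robot.recognise("side","knob")])
np.save("w7.npy",robot.camera_params("wrist")["world_from_camera"])
E
```

```text
time: 14.63
tcp_pos: [0.5863, -0.0501, 0.0913]
tcp_rot: [3.142, 0.0, 1.789]
contact_force: [-0.6, -0.5, -0.1]
opening: 0.075
gripper_force: 0.0
time: 15.3
tcp_pos: [0.6033, -0.128, 0.0911]
tcp_rot: [-3.142, -0.0, 1.787]
contact_force: [0.5, -0.0, -0.7]
opening: 0.075
gripper_force: 0.0
[([279.0, 20.0, 370.0, 360.0], 0.86)] [([333.0, 316.0, 370.0, 381.0], 0.76), ([210.0, 202.0, 224.0, 248.0], 0.75)]
```

View pics/c7.png

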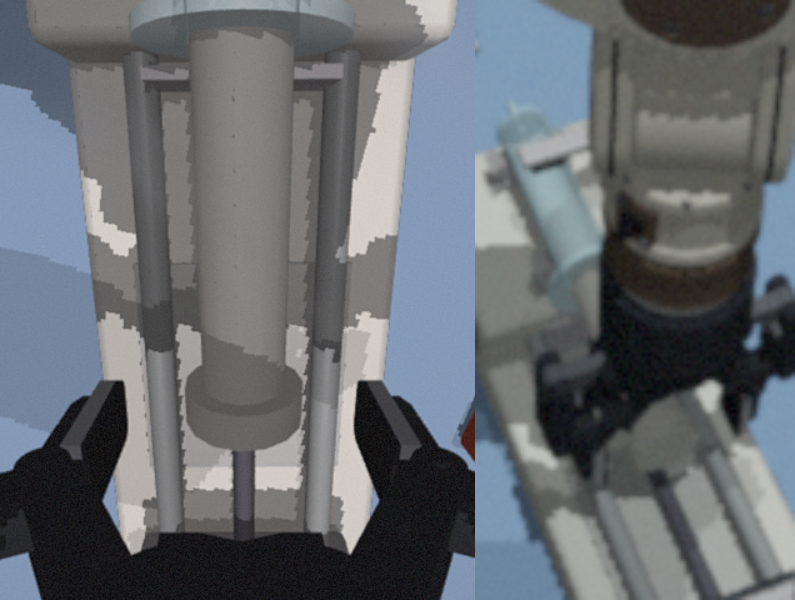

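```bash
python3 - <<'E'
from h import *
p,r=tcp(); u=np.array([np.cos(1.79),np.sin(1.79),0]); y=np.array([u[1],-u[0],0])
for z,k in ((.089,0),):
  for v in range(-12,13,6):
    K=p+u*(v*.001); K[2]=z
    # extents of knob disc rims at +-6mm along axis
    pts=np.array([proj("wrist",K+s*.006*u+.019*(np.cos(a)*y+np.sin(a)*np.array([0,0,1]))) for s in(-1,1) for a in np.linspace(0,6.28,40)])
    print(v,pts.min(0).round(0),pts.max(0).round(0))
E
```

```text
-12 [277. 311.] [369. 389.]
-6 [276. 299.] [369. 375.]
0 [275. 287.] [370. 362.]
6 [275. 275.] [370. 347.]
12 [274. 262.] [371. 333.]
```

```bash
python3 -m handwheel '[75,0,0.5,4,0,0,0, 75,0,0,4,0,0,0, 75,0,0,0,0,0.045,0, 75,0,0,0,0,0,0, 20,0,0,0,0,0,0, 20,0,0,0,0,0,0, 20,0,0,0,0,0,0, 20,0,0,0,0,0,0]' 60
python3 -m handwheel '[20,0,0,0,0,0,0, 20,0,0,0,0,0,0, 20,0,0,0,0,0,0, 20,0,0,0,0,0,0, 20,0,0,0,0,0,0, 20,0,0,0,0,0,0, 20,0,0,0,0,0,0, 20,0,0,0,0,0,0]' 60
python3 -c "
from bench import robot;s=robot.state();print(s['torque'],s['contact_force'])"
```

```text
time: 16.17
tcp_pos: [0.6037, -0.1258, 0.0835]
tcp_rot: [3.141, -0.045, 1.79]
contact_force: [-0.0, -0.1, 1.2]
opening: 0.0362
gripper_force: 59.7
time: 16.83
tcp_pos: [0.6037, -0.1258, 0.0833]
tcp_rot: [3.142, -0.045, 1.789]
contact_force: [0.4, 2.4, 0.7]
opening: 0.0357
gripper_force: 59.7
[ 0.36255207  0.09128496 -0.00923001] [0.37048554 2.36128014 0.66685622]
```

```bash
python3 -m handwheel '[20,0,0,-1,0,-0.009,0, 20,0,0,-1,0,-0.009,0, 20,0,0,-1,0,-0.009,0, 20,0,0,-1,0,-0.009,0, 20,0,0,-1,0,-0.009,0, 20,0,0,0,0,0,0, 20,0,0,0,0,0,0, 20,0,0,0,0,0,0]' 60
python3 - <<'E'
from h import *
s=robot.state();print(s['torque'],s['contact_force'])
a=robot.grab_frame("wrist");b=robot.grab_frame("side");cv2.imwrite("pics/w8.png",a);cv2.imwrite("pics/s8.png",b)
E
```

```text
time: 17.5
tcp_pos: [0.6037, -0.1262, 0.0883]
tcp_rot: [3.142, 0.0, 1.789]
contact_force: [0.3, 1.0, -0.4]
opening: 0.036
gripper_force: 59.8
[0.09837323 0.01308477 0.01903526] [ 0.32781313  1.02109276 -0.42740468]
```

```bash
python3 -m handwheel '[20,1,0,0,0,0,0, 20,1.5,0,0,0,0,0, 20,1.5,0,0,0,0,0, 20,1.5,0,0,0,0,0, 20,1.5,0,0,0,0,0, 20,1.5,0,0,0,0,0, 20,1,0,0,0,0,0, 20,0.5,0,0,0,0,0]' 60
python3 -c "
from bench import robot;s=robot.state();print(s['torque'],s['contact_force'])"
```

```text
time: 18.27
tcp_pos: [0.6015, -0.1162, 0.0883]
tcp_rot: [-3.142, -0.0, 1.79]
contact_force: [0.6, 0.0, -0.4]
opening: 0.0359
gripper_force: 59.8
[-0.04406311  0.01805972 -0.01176648] [ 0.62619834  0.01812084 -0.37133929]
```

```bash
python3 -m handwheel '[20,1.5,0,0,0,0,0, 20,1.5,0,0,0,0,0, 20,1.5,0,0,0,0,0, 20,1.5,0,0,0,0,0, 20,1.5,0,0,0,0,0, 20,1.5,0,0,0,0,0, 20,1.5,0,0,0,0,0, 20,1.5,0,0,0,0,0]' 60
```

```text
time: 18.93
tcp_pos: [0.5989, -0.1046, 0.0883]
tcp_rot: [3.142, -0.0, 1.789]
contact_force: [0.1, 0.2, -0.1]
opening: 0.0358
gripper_force: 59.8
```

```bash
python3 -m handwheel '[20,1.5,0,0,0,0,0, 20,1.5,0,0,0,0,0, 20,1.5,0,0,0,0,0, 20,1.5,0,0,0,0,0, 20,1.5,0,0,0,0,0, 20,1.5,0,0,0,0,0, 20,1.5,0,0,0,0,0, 20,1.5,0,0,0,0,0]' 60
```

```text
time: 19.6
tcp_pos: [0.5963, -0.0929, 0.0883]
tcp_rot: [3.142, 0.0, 1.789]
contact_force: [-0.0, 0.1, 0.1]
opening: 0.0361
gripper_force: 59.8
```

```bash
python3 -m handwheel '[20,1.5,0,0,0,0,0, 20,1.5,0,0,0,0,0, 20,1.5,0,0,0,0,0, 20,1.5,0,0,0,0,0, 20,1.5,0,0,0,0,0, 20,1.5,0,0,0,0,0, 20,1.5,0,0,0,0,0, 20,1.5,0,0,0,0,0]' 60
python3 - <<'E'
from h import *
s=robot.state();print(s['torque'],s['contact_force'],(np.array([.582,-.0275])-s['tcp_pos'][:2])@[-.2175,.976])
E
```

```text
time: 20.27
tcp_pos: [0.5937, -0.0812, 0.0883]
tcp_rot: [-3.142, -0.0, 1.789]
contact_force: [0.1, 0.1, -0.7]
opening: 0.0359
gripper_force: 59.8
[-0.02581341 -0.01489559  0.01321309] [ 0.09237044  0.08874017 -0.65148438] 0.0549368083409266
```

```bash
python3 -m handwheel '[20,1.5,0,0,0,0,0, 20,1.5,0,0,0,0,0, 20,1.5,0,0,0,0,0, 20,1.5,0,0,0,0,0, 20,1.5,0,0,0,0,0, 20,1.5,0,0,0,0,0, 20,1.5,0,0,0,0,0, 20,1,0,0,0,0,0]' 60
```

```text
time: 20.93
tcp_pos: [0.5912, -0.0699, 0.0883]
tcp_rot: [-3.142, -0.0, 1.789]
contact_force: [-0.5, -0.4, -0.3]
opening: 0.0356
gripper_force: 59.8
```

```bash
python3 -m handwheel '[20,0.5,0,0,0,0,0, 20,0.5,0,0,0,0,0, 20,0.5,0,0,0,0,0, 20,0.5,0,0,0,0,0, 20,0.5,0,0,0,0,0, 20,0.5,0,0,0,0,0, 20,0.5,0,0,0,0,0, 20,0.5,0,0,0,0,0]' 60
```

```text
time: 21.6
tcp_pos: [0.5904, -0.0662, 0.0883]
tcp_rot: [3.142, 0.0, 1.789]
contact_force: [0.9, -0.1, -1.6]
opening: 0.0358
gripper_force: 59.8
```

```bash
python3 -m handwheel '[20,0.3,0,0,0,0,0, 20,0.3,0,0,0,0,0, 20,0.3,0,0,0,0,0, 20,0.3,0,0,0,0,0, 20,0.3,0,0,0,0,0, 20,0.3,0,0,0,0,0, 20,0.3,0,0,0,0,0, 20,0.3,0,0,0,0,0]' 60
```

```text
time: 22.27
tcp_pos: [0.5899, -0.0638, 0.0883]
tcp_rot: [3.142, 0.0, 1.789]
contact_force: [-0.4, -1.4, -0.8]
opening: 0.036
gripper_force: 59.8
```

```bash
python3 -m handwheel '[20,0.2,0,0,0,0,0, 20,0.2,0,0,0,0,0, 20,0.2,0,0,0,0,0, 20,0.2,0,0,0,0,0, 20,0.2,0,0,0,0,0, 20,0.2,0,0,0,0,0, 20,0.2,0,0,0,0,0, 20,0.2,0,0,0,0,0]' 60
```

```text
time: 22.93
tcp_pos: [0.5895, -0.0623, 0.0883]
tcp_rot: [3.142, -0.0, 1.789]
contact_force: [0.3, -0.9, -1.2]
opening: 0.0361
gripper_force: 59.8
```

```bash
python3 -m handwheel '[20,0.2,0,0,0,0,0, 20,0.2,0,0,0,0,0, 20,0.2,0,0,0,0,0, 20,0.2,0,0,0,0,0, 20,0.2,0,0,0,0,0, 20,0.2,0,0,0,0,0, 20,0.2,0,0,0,0,0, 20,0.2,0,0,0,0,0]' 60
```

```text
time: 23.6
tcp_pos: [0.5891, -0.0607, 0.0883]
tcp_rot: [-3.142, -0.0, 1.789]
contact_force: [-0.1, -0.5, -0.1]
opening: 0.0357
gripper_force: 59.8
```

```bash
python3 -m handwheel '[20,0.2,0,0,0,0,0, 20,0.2,0,0,0,0,0, 20,0.2,0,0,0,0,0, 20,0.2,0,0,0,0,0, 20,0.2,0,0,0,0,0, 20,0,0,0,0,0,0, 20,0,0,0,0,0,0, 20,0,0,0,0,0,0]' 60
```

```text
time: 24.27
tcp_pos: [0.5889, -0.0597, 0.0883]
tcp_rot: [3.142, -0.0, 1.789]
contact_force: [-0.2, 0.1, -0.3]
opening: 0.0359
gripper_force: 59.8
```

```bash
python3 -m handwheel '[20,0.2,0,0,0,0,0, 20,0.2,0,0,0,0,0, 20,0.2,0,0,0,0,0, 20,0.2,0,0,0,0,0, 20,0.2,0,0,0,0,0, 20,0.2,0,0,0,0,0, 20,0.2,0,0,0,0,0, 20,0,0,0,0,0,0]' 60
```

```text
time: 24.93
tcp_pos: [0.5889, -0.0592, 0.0884]
tcp_rot: [3.141, 0.002, 1.789]
contact_force: [0.1, -5.4, -1.3]
opening: 0.0361
gripper_force: 59.8
```

```bash
python3 -m handwheel '[20,0.2,0,0,0,0,0, 20,0.2,0,0,0,0,0, 20,0.2,0,0,0,0,0, 20,0.2,0,0,0,0,0, 20,0.2,0,0,0,0,0, 20,0.2,0,0,0,0,0, 20,0.2,0,0,0,0,0, 20,0,0,0,0,0,0]' 60
```

```text
time: 25.6
tcp_pos: [0.5888, -0.0592, 0.0886]
tcp_rot: [3.141, 0.004, 1.788]
contact_force: [1.1, -7.9, -1.0]
opening: 0.0361
gripper_force: 59.9
```

```bash
python3 -m handwheel '[20,0.2,0,0,0,0,0, 20,0.2,0,0,0,0,0, 20,0.2,0,0,0,0,0, 20,0.2,0,0,0,0,0, 20,0.2,0,0,0,0,0, 20,0.2,0,0,0,0,0, 20,0,0,0,0,0,0, 20,0,0,0,0,0,0]' 60
python3 - <<'E'
from h import *
print([robot.state()["contact_force"].round(1)])
a=robot.grab_frame("wrist");print([robot.state()["contact_force"].round(1)],robot.state()["torque"])
cv2.imwrite("pics/w9.png",a)
E
```

```text
time: 26.27
tcp_pos: [0.5888, -0.0592, 0.0887]
tcp_rot: [3.141, 0.006, 1.787]
contact_force: [1.8, -11.2, -1.3]
opening: 0.0357
gripper_force: 59.9
[array([  1.8, -11.2,  -1.3])]
[array([  1.9, -10.9,  -0.8])] [-2.25158054 -0.31539363  0.12822401]
```

View pics/w9.png

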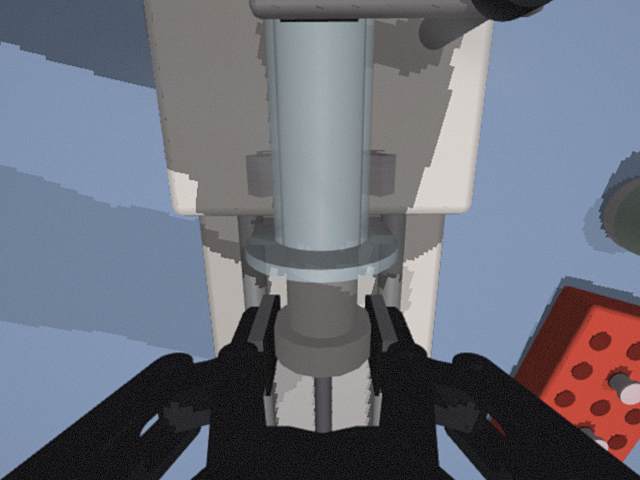

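The knob now stands about 28 mm out from the flange (knob at (322,340), flange front at row 270). With the 11 N firm stop, that means the nose is on the bottom. I hold at 12 N, ease off, then release.

```bash
python3 -m handwheel '[20,0.2,0,0,0,0,0, 20,0.1,0,0,0,0,0, 20,0,0,0,0,0,0, 20,0,0,0,0,0,0, 20,0,0,0,0,0,0, 20,0,0,0,0,0,0, 20,0,0,0,0,0,0, 20,0,0,0,0,0,0]' 60
python3 -m handwheel '[20,0,0,0,0,0,0, 20,0,0,0,0,0,0, 20,0,0,0,0,0,0, 20,0,0,0,0,0,0, 20,0,0,0,0,0,0, 20,0,0,0,0,0,0, 20,0,0,0,0,0,0, 20,0,0,0,0,0,0]' 60
```

```text
time: 26.98
tcp_pos: [0.5889, -0.0592, 0.0888]
tcp_rot: [3.141, 0.007, 1.787]
contact_force: [2.1, -10.9, 0.5]
opening: 0.036
gripper_force: 59.9
time: 27.65
tcp_pos: [0.5888, -0.0592, 0.0887]
tcp_rot: [3.141, 0.007, 1.787]
contact_force: [1.5, -12.9, -0.5]
opening: 0.036
gripper_force: 59.9
```

```bash
python3 -m handwheel '[20,-0.5,0,0,0,0,0, 20,-0.5,0,0,0,0,0, 20,-0.5,0,0,0,0,0, 20,-0.5,0,0,0,0,0, 20,-0.5,0,0,0,0,0, 20,-0.3,0,0,0,0,0, 20,0,0,0,0,0,0, 20,0,0,0,0,0,0]' 60
```

```text
time: 28.32
tcp_pos: [0.589, -0.0592, 0.0885]
tcp_rot: [3.141, 0.002, 1.789]
contact_force: [1.4, -5.3, 0.0]
opening: 0.036
gripper_force: 59.9
```

```bash
python3 -m handwheel '[20,-0.3,0,0,0,0,0, 20,-0.3,0,0,0,0,0, 20,0,0,0,0,0,0, 75,0,0,0,0,0,0, 75,0,0,0,0,0,0, 75,0,0,0,0,0,0, 75,0,0,0,0,0,0, 75,0,0,0,0,0,0]' 60
python3 -m handwheel '[75,-2,0,-4,0,0,0, 75,-2,0,-10,0,0,0, 75,0,0,-15,0,0,0, 75,0,0,-20,0,0,0, 75,0,0,-20,0,0,0, 75,0,0,-15,0,0,0, 75,0,0,-10,0,0,0, 75,0,0,0,0,0,0]'
python3 - <<'E'
from h import *
a=robot.grab_frame("wrist");cv2.imwrite("pics/w10.png",a)
print(robot.state()["contact_force"],[np.round(d["bbox"]).tolist() for d in robot.recognise("wrist","knob")])
p=np.array([.5890,-.0592,.095]); print(proj("wrist",p))
E
```

```text
time: 28.98
tcp_pos: [0.5886, -0.0583, 0.0883]
tcp_rot: [-3.141, -0.001, 1.79]
contact_force: [0.8, -0.4, 0.3]
opening: 0.0751
gripper_force: 0.0
time: 29.65
tcp_pos: [0.5914, -0.0631, 0.1859]
tcp_rot: [3.136, 0.002, 1.789]
contact_force: [0.4, -0.2, -0.1]
opening: 0.075
gripper_force: 0.0
[-0.31023416 -0.290364   -0.73011202] [[287.0, 196.0, 346.0, 263.0]]
[322.41929603 244.70655009]
```

View pics/w10.png

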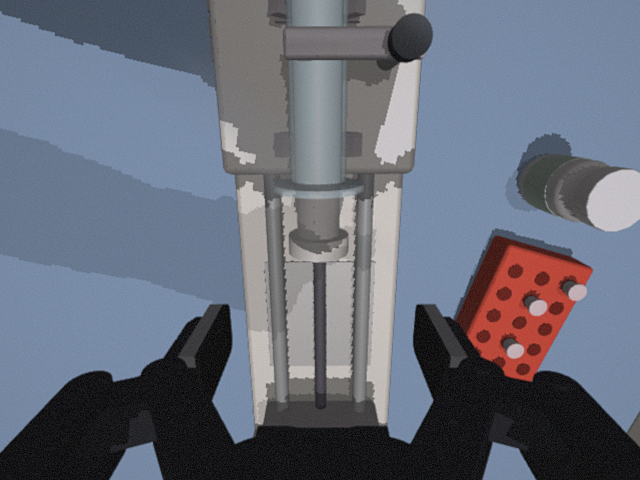

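The plunger stays home with its knob at (318,243), where predicted. The gripper is clear and the bystanders show no sign of having moved.

```bash
python3 -c "
from bench import robot;print(robot.finish_job())"
```

```text
the job is handed in; nothing more can be done
None
```

The job is handed in at about 30 s of the 70 s allowed. The plunger was started and let go about 48 mm in, then pushed to the bottom by its knob, seated at about 11–13 N for over a second and released. The hand-in returned no verdict.

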